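Gauge the sizing nest's gap and load the anode sleeves into the matching row

ROBOT

A 7-joint arm with a two-finger parallel gripper is mounted at the origin on the work surface. World frame = base frame: x ahead of the robot, y to its left, z up, the work surface at z = 0. Lengths are in m, angles in rad, forces in N, time in s.
With the tool pointing down it reaches from about 0.4 to 0.875 m from the base axis. Payload 6.5 kg.
Tool frame: the origin (TCP) lies at the very end of the fingers, on their centre line; the grasp point (between the pads) lies 19 mm behind it; z points along the fingers, y is the line along which they close (so a half turn about z gives the same grasp; the last joint's range is limited). The gripper opens to 85 mm and grips with 20 to 120 N. Pads are 22 mm wide; open, the fingers measure 114 mm over their backs; the gripper's body (76 mm by 85 mm) begins 54 mm behind the grasp point. The pads swing forward as they close: fully open they stand 13 mm farther back than shut.
Start: joints at [1.046, 0.536, -0.004, 1.538, 0.003, 1.067, -0.071], TCP at [0.288, -0.583, 0.209] pointing down, gripper open.
Joint ranges: [-2.7, 2.7], [-0.37, 2.16], [-1.27, 1.26], [0.24, 2.4], [-1.31, 4.45], [0.19, 1.91], [-2.76, 2.76]. Speed limits (rad/s): [2.39, 2.39, 3.14, 3.14, 3.14, 3.14, 3.14].

INTERFACE

Orientations are given as a unit quaternion [w, x, y, z].
In Python, from plant import env, move_gripper, telemetry, read_camera, camera_params, sign_off gives the robot as it stands. The module is installed in compiled form; this text tells all that it offers. Calls block until the motion is done:
- env.reach(position, orientation): joint-space move of the TCP to a pose.
- env.servo_line(position, feed=0.15, attitude=None, stop_force=None): straight line of the TCP; attitude=None keeps the orientation; feed is the mean speed in m/s. With stop_force (N) it stops when the force on the tool has changed by that much, and returns True; else False.
- env.movej(angles): joint-space move.
- move_gripper(opening, grasp_force=None): opening from 0.0 (shut) to 1.0 (fully open); grasp_force is the grip in N (None keeps the last); returns when the fingers have stopped.
- env.sleep(seconds).
- env.solve_ik(position, orientation): joint angles nearest the present ones, or None.
- telemetry.observe(): the state.
- read_camera(name): name is "side" or "top"; returns (picture, depth): 480x640x3 uint8, red, green, blue; 480x640 float32, m along the optical axis (not along the pixel's ray), 0 where there is no reading.
- camera_params(name): a dict with "mtx" (3x3 intrinsics, pixels), "xyz" and "attitude" of the camera in the world. Camera axes: x right, y down, z forward; pixel columns grow to the right and rows downward; lengths in m; the calibration is good to about 2 mm. A picture is of the moment at which its call begins. camera_params takes no time and is no camera call.
A pose or a line that the arm cannot do raises env.IKError and nothing moves.
- sign_off(): hands the job in; it is judged then, once.
The state is a dict: "clock": time; "joint_positions": joint angles; "joint_vel": joint speeds; "tau": joint torques, N m; "tcp_pos": TCP position; "tool_rot": TCP orientation; "wrist_force": force on the tool from outside, world axes, zero at the start; "ft_torque": the same for the moment, N m; "opening": opening from 0.0 (shut) to 1.0 (fully open); "grip_force": force on a finger pad.
Only numpy, scipy, OpenCV 4.12 (cv2) and the standard library are available. Lean on these libraries where they do the work, as an engineer would, in place of code of your own. Each camera call takes 0.05 s, during which the arm holds its last target. There are 200 camera calls.

TASK

Find the unknown gap between the steel jaws of the sizing nest: try the gauge leaves in it one at a time from the thinnest up, each fully home if it goes, until one binds on the jaws, pressing only lightly. Leave the thickest leaf that goes standing fully home in the gap and all other leaves fully home in the rack; lay every dark anode sleeve flat in a pocket of its own in the tray row of that leaf's colour. Leave everything else on the bench alone.

Things in the scene. Friction and masses are not known exactly. Their poses are not given: they have to be found in the camera images.
- nest_p: heavy sizing nest (8 kg, stays put); metal plate 136 (x) x 340 (y) x 6 mm, origin under its centre, with two steel jaws at its +y end and a black tray of 3 x 3 pockets on the rest. Exactly one of three nests, alike but for the gap, is on the bench; the others are absent (None)
- nest_p_gap (a point): centre of the gap's mouth, level with the flat jaw tops, 52 mm up; in the nest's frame x 0, y +118 mm. Jaws 36 (x) x 60 (y) mm each; the gap's unknown width lies along x, it is open at both y ends, its floor is at z 6 mm. Each leaf either enters with 2.5 mm to spare or more, or is at least 2.5 mm too thick. Brass thumbwheel: dummy
- nest_p_tray (a point): centre of the tray's middle (blue) pocket, on its floor: nest frame x 0, y -54, z 6 mm. Pockets 38 (x) x 72 (y) mm inside, walls 4 mm thick, up to z 15 mm. Rows run along y, with coloured floors: yellow at x -42, blue 0, red +42 mm in the nest's frame; pocket centres at y -130, -54, +22 mm
- nest_q: heavy sizing nest (8 kg, stays put); metal plate 136 (x) x 340 (y) x 6 mm, origin under its centre, with two steel jaws at its +y end and a black tray of 3 x 3 pockets on the rest. Exactly one of three nests, alike but for the gap, is on the bench; the others are absent (None)
- nest_q_gap (a point): centre of the gap's mouth, level with the flat jaw tops, 52 mm up; in the nest's frame x 0, y +118 mm. Jaws 36 (x) x 60 (y) mm each; the gap's unknown width lies along x, it is open at both y ends, its floor is at z 6 mm. Each leaf either enters with 2.5 mm to spare or more, or is at least 2.5 mm too thick. Brass thumbwheel: dummy
- nest_q_tray (a point): centre of the tray's middle (blue) pocket, on its floor: nest frame x 0, y -54, z 6 mm. Pockets 38 (x) x 72 (y) mm inside, walls 4 mm thick, up to z 15 mm. Rows run along y, with coloured floors: yellow at x -42, blue 0, red +42 mm in the nest's frame; pocket centres at y -130, -54, +22 mm
- nest_r: heavy sizing nest (8 kg, stays put); metal plate 136 (x) x 340 (y) x 6 mm, origin under its centre, with two steel jaws at its +y end and a black tray of 3 x 3 pockets on the rest. Exactly one of three nests, alike but for the gap, is on the bench; the others are absent (None)
- nest_r_gap (a point): centre of the gap's mouth, level with the flat jaw tops, 52 mm up; in the nest's frame x 0, y +118 mm. Jaws 36 (x) x 60 (y) mm each; the gap's unknown width lies along x, it is open at both y ends, its floor is at z 6 mm. Each leaf either enters with 2.5 mm to spare or more, or is at least 2.5 mm too thick. Brass thumbwheel: dummy
- nest_r_tray (a point): centre of the tray's middle (blue) pocket, on its floor: nest frame x 0, y -54, z 6 mm. Pockets 38 (x) x 72 (y) mm inside, walls 4 mm thick, up to z 15 mm. Rows run along y, with coloured floors: yellow at x -42, blue 0, red +42 mm in the nest's frame; pocket centres at y -130, -54, +22 mm
- rack: pale wooden gauge rack, fixed, 55 (x) x 262 (y) x 52 mm; origin under its centre. Four equal slots 23 (x) x 40 (y) mm in a line, centres x 0, y -93, -31, +31, +93 mm; at the start the leaves stand in them in unknown order, heads on the rack's flat top, their x along the rack's x. Any slot takes any leaf
- leaf_yellow: yellow gauge leaf, the thinnest; steel blade 5 mm thick (x), 32 wide (y), 42 deep under a yellow head 28 (x) x 50 (y) x 36 mm, to be gripped; origin: centre of the blade's foot, z up (head from z 42 to 78 mm). 220 g. Fully home in gap or rack, the head rests flat on the top, the foot 10 mm above the bench
- leaf_blue: blue gauge leaf, second; steel blade 10 mm thick (x), 32 wide (y), 42 deep under a blue head 28 (x) x 50 (y) x 36 mm, to be gripped; origin: centre of the blade's foot, z up (head from z 42 to 78 mm). 220 g. Fully home in gap or rack, the head rests flat on the top, the foot 10 mm above the bench
- leaf_red: red gauge leaf, third; steel blade 15 mm thick (x), 32 wide (y), 42 deep under a red head 28 (x) x 50 (y) x 36 mm, to be gripped; origin: centre of the blade's foot, z up (head from z 42 to 78 mm). 220 g. Fully home in gap or rack, the head rests flat on the top, the foot 10 mm above the bench
- leaf_green: green gauge leaf, the thickest, for which no gap is wide enough; steel blade 20 mm thick (x), 32 wide (y), 42 deep under a green head 28 (x) x 50 (y) x 36 mm, to be gripped; origin: centre of the blade's foot, z up (head from z 42 to 78 mm). 220 g. Fully home in gap or rack, the head rests flat on the top, the foot 10 mm above the bench
- sleeve_1_mid (a point): centre of a dark graphite-grey anode sleeve, a closed-looking flat tube 62 mm long (x), 26 wide (y), 30 high (z), 90 g, lying on the bench at the start (centre 15 mm up); absent (None) in some starts. A pocket holds one, long side along the nest's y
- sleeve_2_mid (a point): centre of a dark graphite-grey anode sleeve, a closed-looking flat tube 62 mm long (x), 26 wide (y), 30 high (z), 90 g, lying on the bench at the start (centre 15 mm up); absent (None) in some starts. A pocket holds one, long side along the nest's y
- sleeve_3_mid (a point): centre of a dark graphite-grey anode sleeve, a closed-looking flat tube 62 mm long (x), 26 wide (y), 30 high (z), 90 g, lying on the bench at the start (centre 15 mm up); absent (None) in some starts. A pocket holds one, long side along the nest's y
- bottle: small amber bottle with blue cap, 52 mm across, 110 high; leave alone; origin under its centre
- can: yellow paint can, 68 mm across, 70 high; leave alone; origin under its centre
- brush: brush, 160 mm, lying; leave alone
- driver: screwdriver, 170 mm, lying; leave alone
- spanner: spanner, 150 mm, lying; leave alone
- mica: white plastic box 60 x 45 x 18 mm; leave alone; origin under its centre
Things that resemble listed ones, but are neither listed nor needed, are in the scene too. Of the things that look like the leaf_green, the larger one is meant. What is shaped like the part that bears sleeve_2_mid but blue is not meant.

How it is judged:
By the outcome, as a careful person would: the job done as asked, in the order asked, and still so for the second after the job is handed in, with the robot touching nothing.
Of nest_p, nest_q, nest_r only 1 to 1 are there at a start; the rules pass over those that are not, and their reading is None.
Of sleeve_1, sleeve_2, sleeve_3 only 2 to 3 are there at a start; the rules pass over those that are not, and their reading is None.
At some moment in a run one of sleeve_1, sleeve_2, sleeve_3 may be knocked a few centimetres aside while the robot is not near it.
It also fails if it takes over 210 s, if anything falls off the work surface, if the arm or the gripper's body presses on something with over 40 N, if the wrist force passes 120 N, or if a joint passes its speed limit or range.

## Working session

There is one attempt and no reset: what is moved stays moved. The work goes in short steps, each a Python script; the robot and the scene stay as the last script left them, time stands still between calls to the robot, and variables do not carry over. Pictures are saved under pics/ and viewed, at most 14 in all, crops included, and the job is handed in when it is done.

```bash
mkdir -p pics; python3 - <<'E'
from plant import *
import cv2,numpy as np
for n in("top","side"):
    p,d=read_camera(n); cv2.imwrite(f"pics/{n}0.png",p[:,:,::-1]); np.savez(f"{n}0.npz",p=p,d=d)
    print(n,camera_params(n))
s=telemetry.observe(); print(s)
E
```

```text
top {'mtx': array([[561.70192743,   0.        , 320.32980796],
       [  0.        , 561.70192743, 244.08680202],
       [  0.        ,   0.        ,   1.        ]]), 'xyz': array([ 0.32575868, -0.04583057,  1.42907678]), 'attitude': array([-0.07334468,  0.71297422, -0.69494907,  0.05774177])}
side {'mtx': array([[445.99764436,   0.        , 314.97033821],
       [  0.        , 445.99764436, 241.21986203],
       [  0.        ,   0.        ,   1.        ]]), 'xyz': array([0.32348724, 0.74451037, 0.75520003]), 'attitude': array([ 0.06259314, -0.12456049,  0.90185849, -0.40892304])}
{'clock': 0.1, 'joint_positions': array([ 1.04579075,  0.53711788, -0.00443774,  1.53876906,  0.00262194,
        1.06736168, -0.07121158]), 'joint_vel': array([ 2.16292043e-03, -8.25354268e-04, -1.30456864e-03, -2.07204346e-03,
       -1.84045030e-03,  2.12483422e-05,  1.03860726e-03]), 'tau': array([ 1.85366487e-03, -5.84567213e+01,  1.05158430e+00, -2.59777415e+01,
        1.26008660e-02,  4.56186215e-03,  6.03131480e-05]), 'tcp_pos': array([ 0.28756945, -0.58222748,  0.20828503]), 'tool_rot': array([-7.84548384e-04,  9.73794085e-01,  2.27429986e-01, -2.55775320e-04]), 'wrist_force': array([-0.19824495,  0.18926458, -0.72708129]), 'ft_torque': array([-0.03873321,  0.00678572,  0.05644259]), 'grip_force': 0.0, 'opening': 0.9956689550563511}
```

View pics/top0.png

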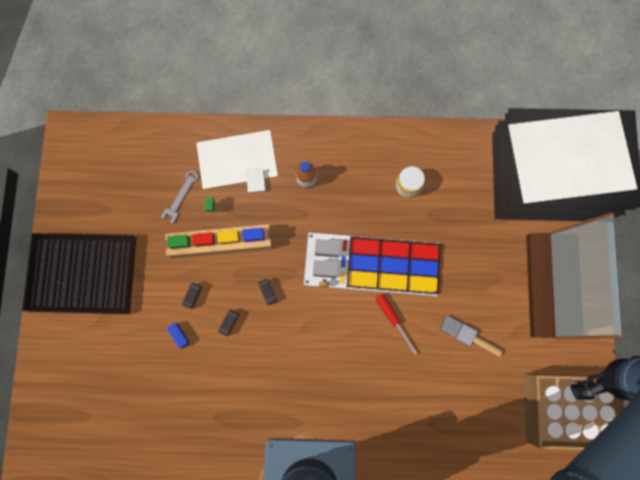

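View pics/side0.png

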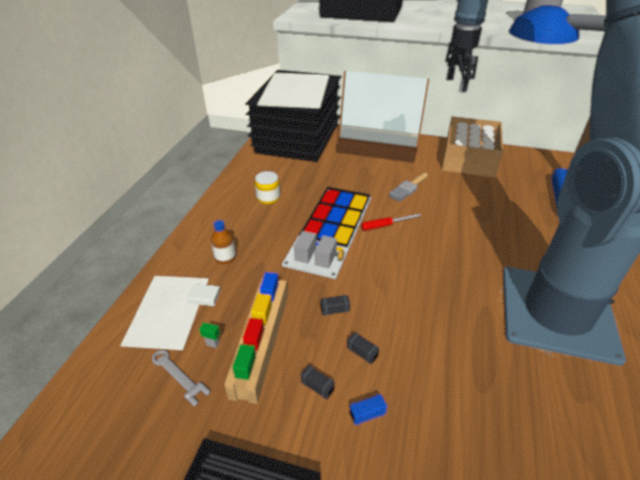

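Top view: there are three dark sleeves at (192,295), (229,322) and (267,291). The blue one at (178,335) is a decoy. The rack holds green, red, yellow and blue leaves at (178,241), (203,239), (228,236) and (253,235), and the small green at (209,204) is the other decoy. The nest's jaws are at (328,257) and its tray at (395,265).

```bash
cat > h.py <<'E'
import numpy as np, cv2
from plant import *
from scipy.spatial.transform import Rotation as R
def cam(n):
    c=camera_params(n); q=c['attitude']; return c['mtx'],c['xyz'],R.from_quat([q[1],q[2],q[3],q[0]]).as_matrix()
def ray(n,uv,z):
    "pixels (N,2) -> world points on plane z"
    K,t,M=cam(n); uv=np.atleast_2d(uv); d=np.c_[(uv[:,0]-K[0,2])/K[0,0],(uv[:,1]-K[1,2])/K[1,1],np.ones(len(uv))]@M.T
    return t+d*((z-t[2])/d[:,2])[:,None]
def proj(n,P):
    K,t,M=cam(n); c=(np.atleast_2d(P)-t)@M; return c[:,:2]/c[:,2:]*K[0,0]+K[:2,2]
def cloud(n,d):
    K,t,M=cam(n); v,u=np.mgrid[:480,:640]
    return (np.dstack([(u-K[0,2])/K[0,0]*d,(v-K[1,2])/K[1,1]*d,d]))@M.T+t
def masks(p):
    h,s,v=[x.astype(int) for x in cv2.split(cv2.cvtColor(p,cv2.COLOR_RGB2HSV))]
    k=(s>150)&(v>60)
    return dict(yellow=k&(h>20)&(h<35)&(v>150),blue=k&(h>105)&(h<130),red=k&((h<5)|(h>175)),green=k&(h>45)&(h<80),dark=(v<75)&(s<110)&(v>0),grey=(s<45)&(v>90)&(v<200))
def blobs(m,amin=30):
    n,l,st,c=cv2.connectedComponentsWithStats(m.astype(np.uint8))
    return [(st[i,4],c[i],l==i) for i in range(1,n) if st[i,4]>=amin]
def rect(P):
    r=cv2.minAreaRect((P[:,:2]*1000).astype(np.float32)); return np.round(r[0],1),np.round(r[1],1),round(r[2],1)
def down(yaw): # tool z down; tool y axis at world angle yaw+90deg
    q=(R.from_euler('z',yaw)*R.from_euler('x',np.pi)).as_quat(); return [q[3],q[0],q[1],q[2]]
E
python3 - <<'E'
from h import *
for n in("top","side"):
    f=np.load(f"{n}0.npz");p,d=f['p'],f['d'];W=cloud(n,d);m=masks(p);print(n)
    for c in m:
        for a,uv,b in blobs(m[c]&(d>0)&(W[...,0]>.3)&(W[...,0]<.95)&(abs(W[...,1])<.6)):
            z=W[b][:,2]; zt=np.percentile(z,80); T=W[b&(W[...,2]>zt-.012)]
            print(c,a,uv.round(1),'z80 %.3f'%zt,*rect(T))
E
```

```text
top
yellow 31 [404.6 189.1] z80 0.061 [ 729.5 -220.6] [39.5  7.9] 58.0
yellow 239 [227.3 236.1] z80 0.089 [591.8 215.6] [28.8 50. ] 5.6
yellow 399 [362.8 278.8] z80 0.008 [ 505.4 -120.9] [70.2 37.2] 85.8
yellow 403 [392.7 281.3] z80 0.008 [ 500.7 -196.8] [69.7 36.5] 86.6
yellow 403 [422.5 283.6] z80 0.008 [ 496.3 -272.7] [69.8 36.7] 87.0
blue 44 [304.7 166.2] z80 0.110 [767.3  31. ] [15.1 17.5] 5.8
blue 192 [252.7 234.1] z80 0.090 [598.7 153.8] [24.7 46.8] 6.3
blue 379 [364.  262.3] z80 0.009 [ 547.4 -123.6] [69.  36.2] 86.0
blue 386 [393.7 264.8] z80 0.008 [ 543.1 -199.4] [69.7 35.9] 87.2
blue 398 [423.6 267.3] z80 0.008 [ 538.4 -275.2] [69.9 36.7] 87.1
blue 215 [177.3 335.2] z80 0.031 [351.  336.6] [59.1 23. ] 37.3
red 213 [202.6 238.8] z80 0.089 [584.1 276.4] [26.6 48.1] 5.2
red 1314 [394.6 248.7] z80 0.009 [ 584.2 -201. ] [225.3  40.2] 86.3
red 280 [387.4 309.4] z80 0.025 [ 427.5 -183.1] [82.5 21.9] 33.2
green 137 [177.  240.9] z80 0.089 [577.5 338.4] [21.  40.6] 6.9
dark 3533 [520.7 172.7] z80 0.178 [ 779.3 -523.3] [152.9 236.6] 90.0
dark 3367 [105.1 275.1] z80 0.023 [499.4 532.
[... 2840 characters left out ...]
135.8] z80 0.060 [ 500.1 -594. ] [ 14.5 252.7] 89.2
grey 41 [268.2 174.5] z80 0.070 [ 755.8 -244.6] [42.8 60.7] 87.8
grey 305 [402.8 190.4] z80 0.018 [ 382.4 -354.6] [87.9 40.1] 60.3
grey 38 [276.8 192.7] z80 0.034 [ 723.9 -227.8] [18.1  4.9] 69.2
grey 161 [355.4 228.3] z80 0.007 [ 481.4 -179.9] [268.   15.4] 85.4
grey 50 [406.1 217.4] z80 0.015 [ 356.9 -228.8] [71.3  8.7] 32.2
grey 1404 [314.4 252.8] z80 0.050 [553.8 -25.9] [68.2 92.6] 85.3
grey 69 [231.3 251. ] z80 0.041 [744.1  35. ] [22.6  5.1] 83.3
grey 55 [215.4 295.4] z80 0.014 [733.3 163. ] [10.5 46. ] 12.3
grey 69 [211.3 342.4] z80 0.019 [682.  283.1] [22.   8.9] 22.0
grey 771 [180.3 376.9] z80 0.007 [715.5 361.8] [ 40.6 150.9] 64.8
```

```bash
python3 - <<'E'
import cv2
p=cv2.imread('pics/top0.png'); q=cv2.imread('pics/side0.png')
a=cv2.resize(p[190:355,150:300],(400,440),interpolation=2); b=cv2.resize(p[225:302,300:450],(400,205),interpolation=2); c=cv2.resize(q[180:280,270:380],(400,235)[:2],interpolation=2)
import numpy as np
cv2.imwrite('pics/crop1.png',np.hstack([a,np.vstack([b,c])]))
E
```

```text
(no output)
```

View pics/crop1.png

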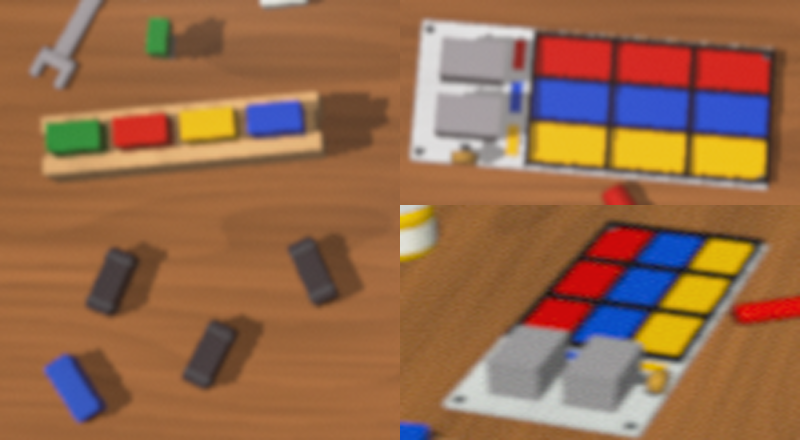

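The crop confirms the targets. The leaf heads in the rack are green, red, yellow and blue from +y to −y, and the smaller green at (209,204) on the bench isn't meant. The three dark sleeves are the grey ones, and the blue one isn't meant. Next I'll measure the jaws accurately and check the IK.

```bash
python3 - <<'E'
from h import *
th=np.radians(-3.4); ax=np.array([np.cos(th),np.sin(th)]); ay=np.array([-np.sin(th),np.cos(th)])
c0=np.array([.5533,-.0270])
for n in("top","side"):
    f=np.load(f"{n}0.npz");p,d=f['p'],f['d'];W=cloud(n,d)
    r=W[...,:2]-c0; x=r@ax*1000; y=r@ay*1000; m=(abs(x)<60)&(abs(y)<45)&(W[...,2]>.044)&(W[...,2]<.06)
    print(n,m.sum(),*rect(W[m]), 'z',np.median(W[m][:,2]))
    h=np.histogram(x[m&(abs(y)<20)],np.arange(-50,51,2.5)); print(h[0])
    h=np.histogram(y[m],np.arange(-40,41,4)); print(h[0])
f=np.load("top0.npz");print(np.round(f['d'][248:272,320],3)); print(f['p'][244:280,322].sum(1)//3)
for yaw in (96.5,-83.5):
    for P in([.592,.2165,.2],[.592,.2165,.055],[.577,.339,.055],[.599,.154,.055]):
        s=env.solve_ik(P,down(np.radians(yaw))); print(yaw,P,None if s is None else np.round(s,2))
for yaw in (86.6,-93.4):
    for P in([.553,-.027,.2],[.553,-.027,.055],[.50,-.275,.02],[.58,-.275,.02]):
        s=env.solve_ik(P,down(np.radians(yaw))); print(yaw,P,None if s is None else np.round(s,2))
E
```

```text
top 705 [551.4 -26.6] [60.  90.6] 86.4 z 0.05094228703447623
[ 0 14 18 15 18 14 19 13 17 17 14 17 16 14 20  7  0  0  0  0  0  0 14 12
 18 15 16 15 18 14 17 15 18 14 16 16 12  4  0  0]
[ 0  0 22 45 49 44 44 50 45 51 48 46 49 44 46 48 45 29  0  0]
side 602 [553.8 -25.9] [68.2 92.6] 85.3 z 0.05038717501716927
[ 0  6 17 10 12 11 11 12 11 16 12 12  9 10 14 11  4  0  0  0  0  0  0 21
 12 12 10 12 12 11 13 14 10 12 11 11  9  9  2  0]
[ 0  1  3 29 31 37 31 41 36 30 35 39 35 40 35 37 39 54 49  0]
[1.399 1.404 1.399 1.404 1.399 1.398 1.412 1.425 1.443 1.44  1.438 1.441
 1.441 1.387 1.396 1.392 1.392 1.397 1.393 1.39  1.394 1.389 1.388 1.389]
[163 162 162 163 163 163 163 163 156 134 107 119 168 208 221 214 195 174
 163 163 163 163 163 163 162 163 164 164 163 160 141 119 131 171 192 182]
96.5 [0.592, 0.2165, 0.2] [ 0.06  0.62 -0.72  1.57  0.44  1.12 -0.64]
96.5 [0.592, 0.2165, 0.055] [-0.05  0.76 -0.55  1.67  0.5   0.85 -0.69]
96.5 [0.577, 0.339, 0.055] [-0.13  0.88 -0.73  1.55  0.67  0.98 -0.96]
96.5 [0.599, 0.154, 0.055] [ 0.03  0.74 -0.5   1.7   0.46  0.82 -0.57]
-83.5 [0.592, 0.2165, 0.2] [ 0.25  0.76 -1.08  1.56  0.7   1.24  2.32]
-83.5 [0.592, 0.2165, 0.055] [ 0.25  1.   -1.08  1.65  0.97  1.12  2.15]
-83.5 [0.577, 0.339, 0.055] [ 0.04  1.05 -1.08  1.54  0.98  1.17  2.01]
-83.5 [0.599, 0.154, 0.055] [ 0.36  0.98 -1.08  1.68  0.97  1.1   2.24]
86.6 [0.553, -0.027, 0.2] [ 0.35  0.43 -0.5   1.78  0.24  0.99 -0.3 ]
86.6 [0.553, -0.027, 0.055] [ 0.29  0.63 -0.43  1.88  0.39  0.71 -0.42]
86.6 [0.5, -0.275, 0.02] [ 0.6   0.68 -0.24  1.85  0.25  0.64  0.15]
86.6 [0.58, -0.275, 0.02] [ 0.54  0.77 -0.24  1.65  0.25  0.74  0.12]
-93.4 [0.553, -0.027, 0.2] [-0.8   0.62  1.1   1.85 -0.63  1.07 -2.66]
-93.4 [0.553, -0.027, 0.055] [-0.76  0.93  1.08  1.94 -1.03  0.97 -2.36]
-93.4 [0.5, -0.275, 0.02] [ 0.17  0.7   0.34  1.88 -0.38  0.63 -2.45]
-93.4 [0.58, -0.275, 0.02] [ 0.12  0.79  0.37  1.68 -0.39  0.74 -2.52]
```

```bash
cat >> h.py <<'E'
RY,NY=np.radians(96.5),np.radians(86.6)      # tool yaw at rack / nest
ZG=.052                                       # TCP height gripping a head that is home
SLOT=dict(yellow=(.5925,.2165),blue=(.599,.155),red=(.5848,.278),green=(.5778,.3395))
UP=.155
def st():
    s=telemetry.observe(); return 't %.1f F %s op %.3f g %.0f z %.4f'%(s['clock'],np.round(s['wrist_force'],1),s['opening'],s['grip_force'],s['tcp_pos'][2])
def pick(c):
    x,y=SLOT[c]; env.reach([x,y,UP],down(RY)); move_gripper(.75)
    env.servo_line([x,y,ZG],feed=.12,stop_force=15); move_gripper(0,grasp_force=40); print('grip',c,st())
    env.servo_line([x,y,UP],feed=.15); print('lift',st())
def over(gap): env.servo_line([gap[0],gap[1],UP],feed=.25,attitude=down(NY))
def insert(gap,z=ZG-.001,f=6):
    env.servo_line([gap[0],gap[1],ZG+.046],feed=.12)
    hit=env.servo_line([gap[0],gap[1],z],feed=.03,stop_force=f); print('insert hit',hit,st()); return hit
def home(c):
    x,y=SLOT[c]; env.servo_line([x,y,UP],feed=.25,attitude=down(RY))
    env.servo_line([x,y,ZG+.046],feed=.15)
    hit=env.servo_line([x,y,ZG-.001],feed=.04,stop_force=8); print('home hit',hit,st()); return hit
def shot(n,name):
    p,d=read_camera(n); cv2.imwrite(f'pics/{name}.png',p[:,:,::-1]); np.savez(name,p=p,d=d); return p,d
E
python3 - <<'E'
from h import *
env.servo_line([.35,-.45,.3],feed=.3)
pick('yellow'); over((.5525,-.027)); print(st())
env.servo_line([.5525,-.027,ZG+.046],feed=.15); print(st())
p,d=shot('side','s1'); cv2.imwrite('pics/s1c.png',cv2.resize(p[150:290,240:400,::-1],(800,700)[:2] if 0 else (640,560),interpolation=2))
E
```

```text
grip yellow t 5.2 F [-0.4 -0.7  5. ] op 0.312 g 40 z 0.0528
lift t 6.0 F [ 1.1 -0.7 -1.9] op 0.313 g 40 z 0.1539
t 7.1 F [-0.5 -0.2 -2.5] op 0.314 g 40 z 0.1551
t 7.7 F [-0.8 -0.6 -1.4] op 0.317 g 40 z 0.0983
```

View pics/s1c.png

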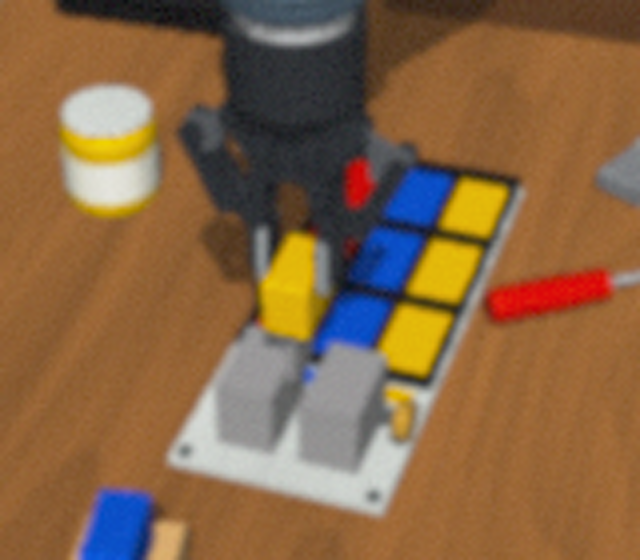

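The side view shows the yellow leaf held upright above the jaws, with its head at crop (295,290). I'll measure its sideways offset from the jaws in this same view.

```bash
cat >> h.py <<'E'
def rel(p,d,col,c0=(.5525,-.027),zh=.125,yaw=-3.4):
    "side view: x-extent (nest frame, mm about c0) of the held head and of the jaws; head yaw"
    W=cloud('side',d); th=np.radians(yaw); r=(W[...,:2]-c0); x=r@[np.cos(th),np.sin(th)]*1000; y=r@[-np.sin(th),np.cos(th)]*1000; z=W[...,2]
    h=masks(p)[col]&(abs(x)<30)&(abs(y)<40)&(abs(z-zh)<.025)
    j=masks(p)['grey']&(abs(x)<60)&(y>20)&(y<40)&(z>.02)&(z<.056)
    q=lambda a:np.round(np.percentile(a,[1,50,99]),1)
    g=x[j]; l,rr=g[g<-2],g[g>2]
    print('head x',q(x[h]),'y',q(y[h]),'z',q(1000*z[h]),h.sum(),'rect',*rect(W[h]),'jaws',q(l),q(rr),j.sum(),'mid',(q(l)[1]+q(rr)[1])/2)
E
python3 - <<'E'
from h import *
f=np.load('s1.npz'); rel(f['p'],f['d'],'yellow')
print(telemetry.observe()['tcp_pos'])
E
```

```text
head x [-12.5   1.2  14.4] y [-19.5  23.   30.2] z [101.4 130.  135.5] 274 rect [553.9 -21.7] [52.3 27.9] 87.8 jaws [-44.4 -26.9  -7.8] [ 9.1 26.4 45.4] 413 mid -0.25
[ 0.55332802 -0.02616311  0.09887648]
```

```bash
python3 - <<'E'
from h import *
G=(.552,-.028)
env.servo_line([*G,ZG+.046],feed=.1); print(telemetry.observe()['tcp_pos'])
insert(G); env.sleep(.2); print(st(),telemetry.observe()['tcp_pos'])
p,d=shot('side','s2'); cv2.imwrite('pics/s2c.png',cv2.resize(p[150:290,240:400,::-1],(640,560),interpolation=2))
rel(p,d,'yellow',zh=.075)
E
```

```text
[ 0.55249817 -0.02820236  0.09873235]
insert hit True t 9.6 F [-0.5  0.6  5.1] op 0.314 g 40 z 0.0527
t 9.8 F [-1.4 -0.6  5.3] op 0.314 g 40 z 0.0527 [ 0.55191384 -0.02798538  0.05273995]
head x [-13.5   0.6  13.7] y [-22.5  21.4  28.1] z [53.5 84.8 89.4] 252 rect [553.2 -24.5] [52.8 27.2] 88.7 jaws [-44.2 -27.1  -7.9] [ 9.  26.2 45.9] 396 mid -0.45000000000000107
```

View pics/s2c.png

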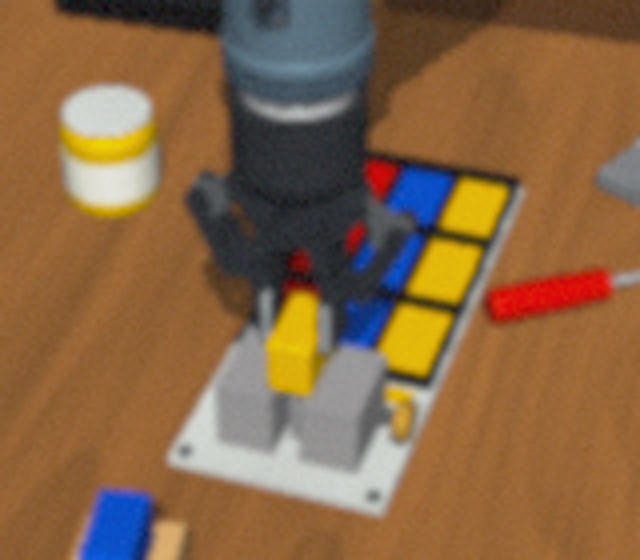

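Yellow is fully home: its head rests on the jaws at crop (295,345), at the same z as in the rack. I'll return it and try blue.

```bash
python3 - <<'E'
from h import *
G=(.5522,-.028)
def out(): env.servo_line([*G,UP],feed=.15)
def leave(c): move_gripper(.75); env.servo_line([*SLOT[c],UP],feed=.2)
out(); home('yellow'); leave('yellow')
pick('blue'); over(G); hit=insert(G); env.sleep(.2); print(st())
p,d=shot('side','s3'); rel(p,d,'blue',zh=.075)
E
```

```text
home hit True t 13.4 F [-0.6 -0.6  4.3] op 0.316 g 40 z 0.0528
grip blue t 16.5 F [0.1 0.4 6.3] op 0.311 g 41 z 0.0528
lift t 17.4 F [-1.2  0.  -2.4] op 0.313 g 40 z 0.1538
insert hit True t 20.3 F [-0.1 -0.4  5.3] op 0.317 g 41 z 0.0527
t 20.5 F [-0.5  0.1  4.7] op 0.316 g 41 z 0.0527
head x [-19.1   0.1  14.5] y [-20.7  19.2  27.2] z [53.7 84.8 89.1] 252 rect [553.3 -22.4] [48.2 42.4] 59.4 jaws [-44.3 -26.8  -7.9] [ 8.8 26.7 45.3] 409 mid -0.05000000000000071
```

Blue also goes fully home. Red is next.

```bash
python3 - <<'E'
from h import *
G=(.5522,-.028)
def out(): env.servo_line([*G,UP],feed=.15)
def leave(c): move_gripper(.75); env.servo_line([*SLOT[c],UP],feed=.2)
out(); home('blue'); leave('blue')
pick('red'); over(G); hit=insert(G); env.sleep(.2); print(st())
p,d=shot('side','s4'); rel(p,d,'red',zh=.075+telemetry.observe()['tcp_pos'][2]-.0527); print(telemetry.observe()['tcp_pos'])
E
```

```text
home hit True t 23.9 F [-1.2 -0.8  5.9] op 0.312 g 41 z 0.0527
grip red t 27.2 F [ 0.2 -0.9  5. ] op 0.313 g 41 z 0.0528
lift t 28.0 F [-0.1  0.  -2.4] op 0.315 g 40 z 0.1538
insert hit True t 31.4 F [-1.2 -0.5  5.7] op 0.313 g 41 z 0.0527
t 31.6 F [-0.6  0.1  5. ] op 0.310 g 41 z 0.0527
head x [-13.    0.7  15. ] y [-22.2  19.1  27.6] z [54.6 85.  89.7] 255 rect [554.  -24.8] [51.8 27.8] 89.7 jaws [-44.4 -27.1  -7.4] [ 9.1 26.6 45.4] 402 mid -0.25
[ 0.55216222 -0.02804474  0.05272051]
```

Red goes fully home. I'll put it back, try green (which should bind), return green, then set red in the gap.

```bash
python3 - <<'E'
from h import *
G=(.5522,-.028)
def out(): env.servo_line([*G,UP],feed=.15)
def leave(c): move_gripper(.75); env.servo_line([*SLOT[c],UP],feed=.2)
out(); home('red'); leave('red')
pick('green'); over(G); hit=insert(G,f=5); env.sleep(.1); print(st())
p,d=shot('side','s5'); rel(p,d,'green',zh=.075+telemetry.observe()['tcp_pos'][2]-.0527)
cv2.imwrite('pics/s5c.png',cv2.resize(p[150:290,240:400,::-1],(640,560),interpolation=2))
E
```

```text
home hit True t 35.5 F [-0.3  0.7  6.5] op 0.312 g 41 z 0.0528
grip green t 38.6 F [-0.3 -1.7  4.8] op 0.320 g 40 z 0.0528
lift t 39.5 F [-0.2  0.2 -2.8] op 0.318 g 40 z 0.1538
insert hit True t 42.2 F [-1.   0.4  6.1] op 0.317 g 41 z 0.0946
t 42.3 F [-1.2 -0.7  4.4] op 0.315 g 41 z 0.0947
head x [-12.7   0.6  14.9] y [-20.8  20.8  27.4] z [ 97.5 126.2 130.5] 254 rect [554.2 -25.7] [53.2 28.9] 87.6 jaws [-44.3 -26.7  -8. ] [ 9.1 25.6 45. ] 406 mid -0.5499999999999989
```

View pics/s5c.png

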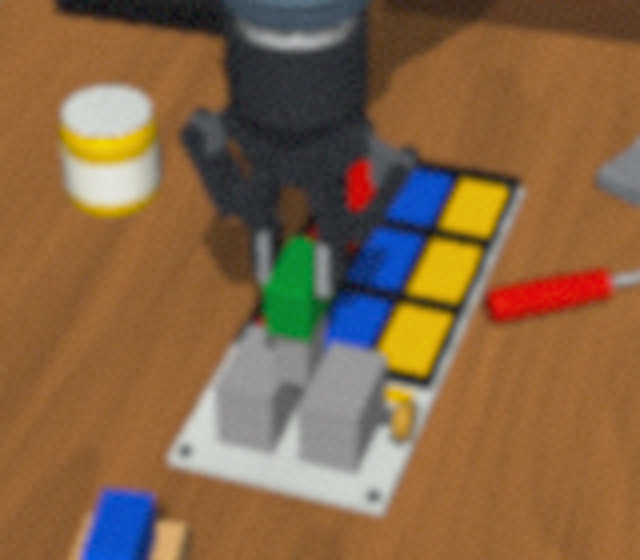

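Green binds: its foot rests on the jaw tops (TCP z 0.0947, 42 mm short of home) and the head stays high at crop (290,290). So red is the thickest that goes. Now green goes home, red goes into the gap, and I'll look again.

```bash
python3 - <<'E'
from h import *
G=(.5522,-.028)
def out(): env.servo_line([*G,UP],feed=.15)
out(); home('green'); print(st()); move_gripper(.75); env.servo_line([*SLOT['green'],UP],feed=.2)
pick('red'); over(G); insert(G); move_gripper(.75); env.servo_line([*G,.2],feed=.2)
env.reach([.45,-.35,.3],down(NY)); print(st())
for n in('top','side'):
    p,d=shot(n,n+'6'); W=cloud(n,d); m=masks(p)
    for c in('yellow','blue','red','green','dark'):
        for a,uv,b in blobs(m[c]&(d>0)&(W[...,0]>.3)&(W[...,0]<.7)&(W[...,1]>-.1)&(W[...,1]<.42)):
            zt=np.percentile(W[b][:,2],80); T=W[b&(W[...,2]>zt-.012)]; print(n,c,a,uv.round(1),'z80 %.3f'%zt,*rect(T))
E
```

```text
home hit True t 46.1 F [-0.3 -0.5  4.8] op 0.317 g 41 z 0.0528
t 46.1 F [-0.3 -0.5  4.8] op 0.317 g 41 z 0.0528
grip red t 49.2 F [-1.9 -0.9  6. ] op 0.314 g 40 z 0.0527
lift t 50.0 F [-0.4  0.3 -3.4] op 0.314 g 40 z 0.1538
insert hit True t 53.4 F [-0.7 -0.6  4.8] op 0.315 g 40 z 0.0528
t 56.1 F [0.4 0.3 0.1] op 0.752 g 0 z 0.2996
top yellow 239 [227.3 236.5] z80 0.089 [592.4 215.4] [30.9 48.7] 8.8
top yellow 82 [351.7 278.1] z80 0.008 [507.  -92.4] [36.2 13. ] 1.3
top yellow 30 [341.9 277.5] z80 0.009 [507.3 -68. ] [ 7.6 23.2] 84.1
top blue 187 [252.9 234.5] z80 0.090 [597.3 152.7] [24.9 45.8] 8.0
top blue 44 [352.6 262.5] z80 0.007 [547.1 -94.4] [29.1  7.9] 1.0
top blue 219 [177.3 335.2] z80 0.031 [350.8 336.1] [58.2 23.8] 36.6
top red 64 [352.9 245. ] z80 0.009 [591.5 -94.5] [35.5 10.8] 0.1
top red 219 [326.8 255.1] z80 0.089 [550.5 -28.2] [46.9 27.7] 88.6
top green 140 [177.  241.1] z80 0.090 [576.9 337.4] [21.1 40.1] 0.9
top dark 44 [269.4 289.2] z80 0.032 [469.2 114.1] [33.8 11.2] 31.0
top dark 151 [192.5 295.2] z80 0.032 [451.2 307.1] [22.1 56.9] 70.0
top dark 116 [230.1 321.8] z80 0.032 [386.4 210. ] [22.6 56.8] 66.4
side yellow 434 [260.4 309. ] z80 0.087 [593.1 218.6] [28.2 51.1] 6.4
side blue 283 [269.7 283.8] z80 0.088 [598.  157.6] [24.8 49.3] 7.2
side blue 644 [367.8 408.8] z80 0.030 [352.5 340.8] [62.2 26.7] 36.7
side red 298 [314.5 235.5] z80 0.087 [552.7 -26.1] [52.8 28.2] 89.5
side green 239 [209.3 330.6] z80 0.053 [683.3 277.4] [20.5 32.8] 87.1
side green 518 [244.1 361.4] z80 0.088 [577.1 341.2] [25.7 50.9] 5.0
side dark 358 [334.6 304.7] z80 0.029 [467.3 125. ] [59.6 26. ] 25.5
side dark 470 [362.3 347.5] z80 0.029 [386.4 216.6] [27.  62.6] 66.3
side dark 554 [317.1 381.4] z80 0.030 [451.7 313.1] [28.7 61.7] 67.9
```

View pics/side6.png

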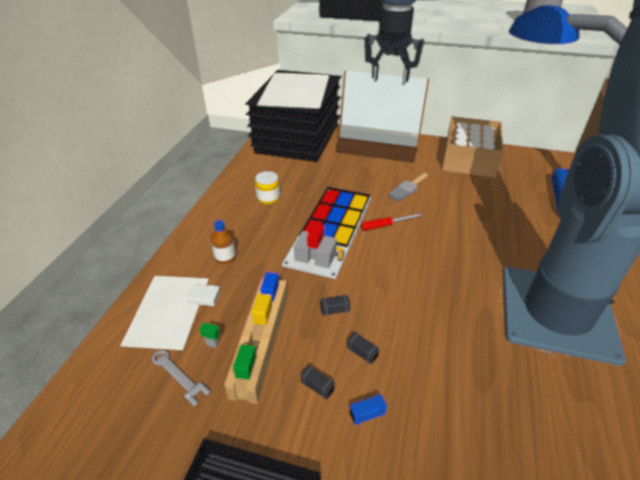

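Red stands home in the gap (314,235). Yellow, blue and green are home in the rack (heads at z 0.088), and the sleeves haven't moved. Before gripping sleeves I'll measure how far the fingertips really sit from the TCP at this opening.

```bash
python3 - <<'E'
from h import *
f=np.load('s5.npz'); p,d=f['p'],f['d']; W=cloud('side',d); th=np.radians(-3.4)
r=W[...,:2]-[.5525,-.025]; x=r@[np.cos(th),np.sin(th)]*1000; y=r@[-np.sin(th),np.cos(th)]*1000; z=W[...,2]*1000
m=(d>0)&~masks(p)['green']&(abs(y)<20)&(z>62)&(z<200)
for s in(-1,1):
    k=m&(s*x>12)&(s*x<35); print(s,k.sum(),np.round(np.percentile(z[k],[0,2,5,20]),1),np.histogram(z[k],np.arange(60,150,5))[0], np.percentile(x[k],[2,98]).round(1))
for P,ys in(((.4668,.1231,.1),(25.5,-154.5)),((.3859,.2147,.1),(-23.7,156.3)),((.4512,.3112,.1),(-22,158))):
    for yw in ys:
        s=env.solve_ik(P,down(np.radians(yw))); print(P,yw,None if s is None else np.round(s,2))
E
```

```text
-1 252 [ 98.  116.7 123.5 137.7] [ 0  0  0  0  0  0  0  2  1  1  0  2 10 10 15 17 16] [-32.6 -12.4]
1 219 [ 68.8 123.1 126.7 137.6] [ 0  1  1  1  1  0  0  0  0  0  0  0  4 15 15 14 15] [12.9 34.2]
(0.4668, 0.1231, 0.1) 25.5 [ 0.24  0.53 -0.74  2.02  0.51  0.77 -1.93]
(0.4668, 0.1231, 0.1) -154.5 [ 0.49  0.71 -1.11  2.01  0.81  0.95  0.96]
(0.3859, 0.2147, 0.1) -23.7 [-1.2   0.45  0.73  2.19 -0.49  0.67 -2.11]
(0.3859, 0.2147, 0.1) 156.3 [ 0.23  0.6  -1.05  2.11  0.72  0.84 -0.1 ]
(0.4512, 0.3112, 0.1) -22 [-1.22  0.62  0.72  1.93 -0.56  0.81 -2.14]
(0.4512, 0.3112, 0.1) 158 [ 0.08  0.8  -1.08  1.85  0.83  1.03 -0.17]
```

```bash
python3 - <<'E'
from h import *
K,t,M=cam('side')
for u,v in((321.2,223.7),(305.5,220.7),(306.5,233)):
    d=M@[(u-K[0,2])/K[0,0],(v-K[1,2])/K[0,0],1]
    for y in(-.015,0.): print((u,v),y,(t+d*(y-t[1])/d[1]).round(4))
E
```

```text
(321.2, 223.7) -0.015 [ 0.5341 -0.015   0.1196]
(321.2, 223.7) 0.0 [0.5299 0.     0.1321]
(305.5, 220.7) -0.015 [ 0.5713 -0.015   0.1205]
(305.5, 220.7) 0.0 [0.5664 0.     0.133 ]
(306.5, 233) -0.015 [ 0.5698 -0.015   0.0841]
(306.5, 233) 0.0 [ 0.5649 -0.      0.0974]
```

Pad tips sit well behind the TCP at this opening, so gripping at TCP z 6 mm is safe over the bench and over the tray walls. Sleeve 1 next, with a fresh look before each pick.

```bash
cat >> h.py <<'E'
MID=np.array([.5853,-.2025]); STEP=.076*np.array([.0593,.9982])
def park(): env.reach([.45,-.35,.3],down(NY))
def sleeves(name):
    p,d=shot('side',name); W=cloud('side',d); out=[]
    for a,uv,b in blobs(masks(p)['dark']&(d>0)&(W[...,0]>.3)&(W[...,0]<.72)&(W[...,1]>-.08)&(W[...,1]<.42),200):
        T=W[b&(W[...,2]>.02)&(W[...,2]<.04)]; (cx,cy),(w,h),an=cv2.minAreaRect((T[:,:2]*1000).astype(np.float32))
        if w<h: an+=90
        out.append((cx/1000-.0005,cy/1000-.0019,an)); print('sleeve',a,uv.round(0),round(cx,1),round(cy,1),round(w,1),round(h,1),round(an,1))
    return out
def take(s,yaw):
    x,y,_=s; q=down(np.radians(yaw)); env.reach([x,y,.15],q); move_gripper(.65)
    env.servo_line([x,y,.006],feed=.12,stop_force=12); move_gripper(0,grasp_force=30); print('grip',st())
    env.servo_line([x,y,.16],feed=.15); print('lift',st())
def put(k,dz=.0065):
    P=MID+k*STEP; env.servo_line([*P,.16],feed=.25,attitude=down(NY)); env.servo_line([*P,.04],feed=.15)
    print('put hit',env.servo_line([*P,.006+dz],feed=.03,stop_force=6),st())
E
python3 - <<'E'
from h import *
S=sleeves('s7'); s=min(S,key=lambda q:q[1]); print(s)
yaw=s[2] if abs(s[2])<90 else s[2]-180
take(s,yaw); put(-1); p,d=shot('side','s8'); cv2.imwrite('pics/s8c.png',cv2.resize(p[130:270,260:420,::-1],(640,560),interpolation=2))
E
```

```text
sleeve 356 [335. 305.] 467.0 124.6 59.4 24.4 26.6
sleeve 475 [362. 348.] 386.9 217.6 27.5 62.4 157.0
sleeve 549 [317. 381.] 451.4 313.5 26.9 61.8 158.2
(0.46651678466796875, 0.12270432434082032, 26.58894920349121)
grip t 60.0 F [-0.2 -0.8  5. ] op 0.283 g 29 z 0.0065
lift t 61.2 F [-0.9  0.4 -0.9] op 0.275 g 29 z 0.1592
put hit False t 65.0 F [-0.1  0.2  1.6] op 0.279 g 31 z 0.0127
```

View pics/s8c.png

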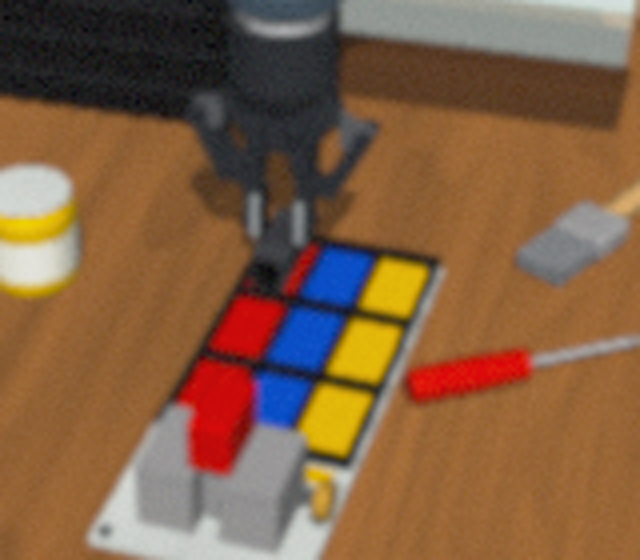

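The sleeve lies in the far red pocket, at crop (272,260). I'll release it, park and check the position.

```bash
cat >> h.py <<'E'
def release(k):
    move_gripper(.5); P=MID+k*STEP; env.servo_line([*P,.16],feed=.15)
def inpocket(name):
    p,d=shot('top',name); W=cloud('top',d); th=np.radians(-3.4); r=W[...,:2]+[.0017,0]-MID
    x=r@[np.cos(th),np.sin(th)]*1000; y=r@[-np.sin(th),np.cos(th)]*1000
    for k in(-1,0,1):
        m=(abs(x)<21)&(abs(y-76*k)<38)&(W[...,2]>.027)&(W[...,2]<.05)
        if m.sum()>30: print('pocket',k,m.sum(),'x %.1f..%.1f y %.1f..%.1f'%(*np.percentile(x[m],[1,99]),*(np.percentile(y[m],[1,99])-76*k)),'z',np.percentile(W[m][:,2],[5,50,95]).round(4))
E
python3 - <<'E'
from h import *
release(-1); env.reach([.42,-.1,.35],down(NY))
inpocket('t9'); env.reach([.45,-.35,.3],down(NY)); S=sleeves('s9'); print(st())
E
```

```text
pocket -1 253 x -10.5..15.3 y -31.8..28.7 z [0.0296 0.0342 0.0389]
sleeve 473 [362. 347.] 386.3 216.2 27.3 61.2 155.6
sleeve 546 [317. 381.] 451.5 313.2 27.3 61.1 160.2
t 68.8 F [ 0.3  0.6 -0.1] op 0.502 g 0 z 0.3010
```

```bash
sed -i 's/MID=np.array(\[.5853/MID=np.array([.5841/' h.py; python3 - <<'E'
from h import *
def fly(k): # transport yaw in two steps
    put(k)
for k in(0,1):
    S=sleeves(f's1{k}'); s=min(S,key=lambda q:q[1]); yaw=s[2] if s[2]>90 else s[2]
    take(s,yaw); put(k); release(k); env.reach([.45,-.35,.3],down(NY)); print(st())
env.reach([.42,.1,.35],down(NY)); inpocket('t12'); env.reach([.45,-.35,.3],down(NY))
p,d=shot('side','s12'); p2,_=shot('top','t13')
cv2.imwrite('pics/fin.png',np.hstack([cv2.resize(p[140:290,240:400,::-1],(400,375)),cv2.resize(p2[215:315,150:310,::-1],(400,375))]))
E
```

```text
sleeve 469 [362. 347.] 387.0 216.8 27.1 61.7 155.1
sleeve 546 [317. 381.] 451.7 313.2 27.3 60.9 161.1
grip t 73.0 F [-1.6 -1.3  5.1] op 0.282 g 29 z 0.0064
lift t 74.2 F [ 0.2 -0.2 -0.7] op 0.278 g 29 z 0.1593
put hit True t 78.0 F [-1.6 -0.3  5.1] op 0.282 g 31 z 0.0125
t 80.5 F [ 0.6  1.  -0.1] op 0.500 g 0 z 0.2991
sleeve 549 [317. 381.] 451.6 313.5 26.5 60.8 159.3
grip t 84.9 F [-1.  -1.6  5. ] op 0.281 g 29 z 0.0065
lift t 86.1 F [-0.3  0.1 -0.8] op 0.280 g 29 z 0.1590
put hit True t 89.9 F [-0.4  0.7  5.2] op 0.277 g 31 z 0.0126
t 92.5 F [-0.1  0.8 -0.6] op 0.496 g 0 z 0.2993
pocket -1 259 x -9.7..16.6 y -31.4..28.7 z [0.0294 0.0345 0.0386]
pocket 0 259 x -15.2..11.3 y -28.8..32.5 z [0.0295 0.0347 0.0392]
pocket 1 254 x -14.1..12.5 y -30.3..30.5 z [0.0297 0.0345 0.0396]
```

View pics/fin.png

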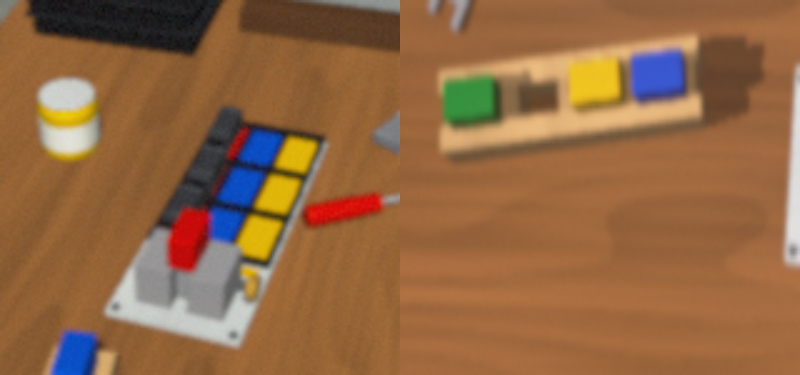

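View pics/s12.png

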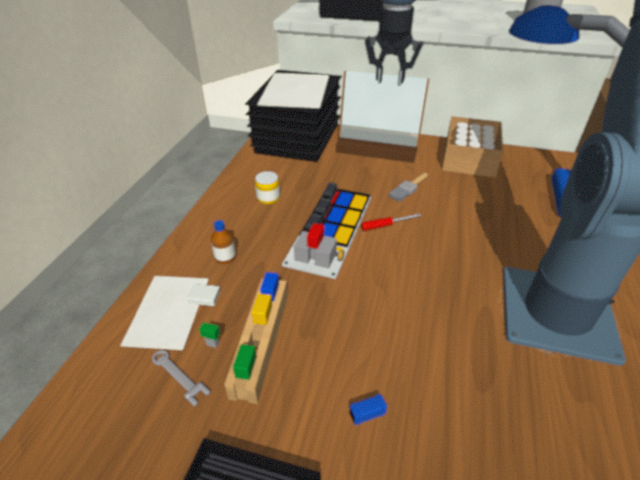

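The side view shows all three sleeves flat in the red row, red standing in the gap at (314,235), and green, yellow and blue home in the rack. Nothing else has moved. I'm handing it in.

```bash
python3 - <<'E'
from plant import *
print(sign_off())
E
```

```text
the job is handed in; nothing more can be done
None
```

I've handed the job in: red was the thickest leaf that fit (green bound on the jaws) and stands fully home in the gap, yellow, blue and green are home in the rack, and all three dark sleeves lie flat in the red row.

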